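Bring the ratchet hold-down onto the bar

TASK

On the bench fixture, press the ratchet pawl's thumb plate right down so that the pawl swings free of the teeth, then push the raised hold-down arm down past its teeth until its rubber pad rests on the round bar in the V-block. Only push with the fingers: lift and carry nothing, never force the arm past the engaged pawl, leave the bar lying in its V-block and everything else where it stands, and finish with the hand clear.

Things in the scene. Friction and masses are not known exactly. Their poses are not given: they have to be found in the camera images.
- fixture: bench fixture: grey base plate 160 (x) x 360 (y) x 12 mm. Origin on the bench surface, 30 mm in +y from the plate's middle; z up. Arm hinge at (0, 30, 115) mm, pawl pivot at (0, 76, 59) mm, both axes along x. The arm reaches from its hinge towards -y, the pawl's thumb plate sticks out towards +y. Hinge cheeks 137 mm high. V-block at y = -70 mm, 70 mm square, 72 mm high, groove along x
- hold_hinge (a point): point on the hinge axis of the hold-down arm, 115 mm above the bench, midway between the cheeks; fixed to the fixture, axes as the fixture's
- hold_grip (a point): middle of the top face of the black grip (36 mm wide, 60 long, 14 thick) at the arm's free end, the place to push: 190 mm from the hinge along the arm's centre line and 7 mm above that line; swings with the arm. The dark steel arm is 24 mm wide, 12 thick; under it, 100 mm from the hinge, is a rubber pad whose lower face is 20 mm below the centre line
- hold_arm (a joint): how far the arm is lowered: 0 = rising 0.70 rad (40 deg) above level; 0.70 = level, pad touching the bar (stop at 0.72). Starts at 0 to 0.05. The hinge is stiff: the arm stays where left; 2 to 6 N down on the grip moves it once the pawl is free. Its hub (60 mm radius over five teeth, on the side away from the arm) is stopped by the engaged pawl at about 0.06 rad
- pawl_pivot (a point): point on the pawl's pivot axis, 59 mm above the bench; fixed to the fixture, axes as the fixture's
- pawl_plate (a point): middle of the top face of the pawl's steel thumb plate (28 x 34 mm, 7 mm thick), on the side of the hinge away from the arm. Engaged, it lies 104 mm out (+y of the fixture) from and 36 mm above the pawl pivot, 95 mm above the bench; it swings with the pawl, going down 43 mm and outwards 6 mm in its full travel, with only air beneath it
- pawl (a joint): pawl angle: 0 = engaged (nose between the teeth; it starts there), grows as the thumb plate is pressed down, end stop at 0.40 rad. The nose is clear of the teeth from about 0.2 rad. The pivot is stiff, with no return spring: it takes about 3 N on the plate and stays where it is left
- bar: loose aluminium bar, 40 mm across and 110 mm long, 0.37 kg, lying along the fixture's x in the V-block's groove; origin at its centre, 75 mm above the bench
- collar: turned steel collar (ring 42 mm across, 22 mm high) lying on the fixture's base plate. Loose; leave alone
- nut: dark steel hexagon nut, 30 mm across and 14 mm high, lying on the base plate. Loose; leave alone
- offcut: upright aluminium offcut, 38 mm across and 45 mm high, standing on the bench just in front of the base plate. Loose; leave alone
- spanner: 200 mm spanner lying on the bench to the right of the fixture. Loose; leave alone
- chip_brush: 200 mm brush lying on the bench to the right of the fixture, nearer the robot. Loose; leave alone
- oil_can: grey can, 64 mm across and 150 mm high, standing to the left of the fixture. Loose; leave alone
- nut_cup: steel bowl, 72 mm across and 50 mm high, standing beyond the fixture. Loose; leave alone

How it is judged:
By the outcome, as a careful person would: the job done as asked, in the order asked, and still so for the second after the job is handed in, with the robot touching nothing.
It also fails if it takes over 43 s, if anything falls off the work surface, if the arm or the gripper's body presses on something with over 40 N, if the wrist force passes 120 N, or if a joint passes its speed limit or range.

ROBOT

A 7-joint arm with a two-finger parallel gripper is mounted at the origin on the work surface. World frame = base frame: x ahead of the robot, y to its left, z up, the work surface at z = 0. Lengths are in m, angles in rad, forces in N, time in s.
With the tool pointing down it reaches from about 0.4 to 0.85 m from the base axis. Payload 4.5 kg.
Tool frame: the origin (TCP) lies midway between the tips of the shut fingers; the grasp point (between the pads) lies 19 mm behind it; y points along the fingers, z is the direction in which the jaws open and shut, and the axes are right-handed (so a half turn about y gives the same grasp; the last joint's range is limited). The gripper opens to 88 mm and grips with 3 to 60 N. Pads are 18 mm wide; open, the fingers measure 123 mm over their backs; the gripper's body (75 mm by 187 mm) begins 45 mm behind the grasp point.
Start: joints at [-1.102, 0.689, -0.195, 1.565, 0.157, 0.902, -0.215], TCP at [0.263, 0.567, 0.206] pointing down, gripper open.
Joint ranges: [-3.01, 3.01], [-0.46, 2.08], [-1.47, 1.51], [0.13, 2.56], [-1, 4.14], [0.04, 2.09], [-2.66, 2.66]. Speed limits (rad/s): [2.57, 2.57, 3.14, 3.14, 3.14, 3.14, 3.14].

INTERFACE

Orientations are given as a unit quaternion [x, y, z, w].
In Python, from plant import r, snapshot, get_calibration, job, boxes_of gives the robot as it stands. The module is installed in compiled form; this text tells all that it offers.
- The arm moves only by the shell command python3 -m handwheel 'ROWS' [OPENING] [FORCE]. ROWS is JSON, a list that holds one entry, the list of rows, each a list of 6 numbers: the shift along the tool's x, y, z as a fraction of full scale, then the turn, a rotation vector about the tool's x, y, z as a fraction of full scale. In form: [[[x, y, z, wx, wy, wz], ...]]. A call has 1 to 12 rows; each row is the pose to reach, as a shift and turn from the pose commanded when the call began, along the tool's axes at that moment, turning the shorter way round; what a row does not reach only later rows make up. Full scale, the value 1, is 100 cm for a shift and 180 degrees for a turn. A row lasts 1/12 s, in which the tool goes at most 41.7 mm and 7.16 degrees, less where a joint would pass 70% of its speed; a pose out of reach is approached as far as the arm can. A call with a number of a shift or a turn outside -1 to 1 is refused whole. A call with a gripper value outside its range is refused whole. OPENING is the opening, from -1 (shut) to 1 (fully open), set as the call begins (- or left out, the last holds). The fingers move at their own pace and stop on an object; FORCE is the grip in N (left out, the last holds). Time passes only in rows, so rows that repeat a pose let the fingers close. It gives the time, the measured TCP pose, the force and the opening at its end, in the units of the state.
- r.get_state(): the state, without advancing time (a new reading comes with each control period).
- snapshot(name): name is "scene" or "side" or "wrist"; returns the picture (420x560x3 uint8, red, green, blue); there is no depth.
- get_calibration(name): a dict with "fx", "fy", "cx", "cy" (pixels), "T" (4x4, takes a point from camera to world coordinates). Camera axes: x right, y down, z forward; pixel columns grow to the right and rows downward; lengths in m; the calibration is good to about 2 mm. A picture is of the moment at which its call begins: read the wrist's pose just before it. get_calibration takes no time and is no camera call; for the wrist camera it gives the pose at the moment of the call.
- job.finish_job(): hands the job in, once; it reports no verdict.
Trained networks look in the newest picture that a camera, given by its name, has taken for a name from the list of things; names that differ only in an ending like _2 or _b are one class to them, and where a whole thing is asked for, a point or a joint stands for the part that bears it (a point fixed in the world has none). Each returns a list of dicts, best first, with "confidence" (0 to 1); they miss things now and then, are a little off and sometimes report something else, mostly with a low value. They report only what shows in the picture. A call takes as long as a camera call.
- boxes_of(thing, camera): "bbox" ([left, top, right, bottom] in pixels, round what is visible of it).
The state is a dict: "clock": time; "q": joint angles; "qd": joint speeds; "joint_torque": joint torques, N m; "tool_pos": TCP position; "eef_rot": TCP orientation; "contact_force": force on the tool from outside, world axes, zero at the start; "moment": the same for the moment, N m; "opening": opening from 0.0 (shut) to 1.0 (fully open).
Only numpy, scipy, OpenCV 4.12 (cv2) and the standard library are available. Lean on these libraries where they do the work, as an engineer would, in place of code of your own. Each camera call takes 0.05 s, during which the arm holds its last target. There are 200 camera calls.

## Working session

There is one attempt and no reset: what is moved stays moved. The work goes in short steps, Python scripts to look and compute and a shell command to move; the robot and the scene stay as the last step left them, time stands still between calls to the robot, and variables do not carry over. Pictures are saved under pics/ and viewed, about 8 in all and at most 12, crops included, and the job is handed in when it is done.

```bash
mkdir -p pics; python3 - <<'E'
from plant import r,snapshot,get_calibration,boxes_of
import cv2,numpy as np
s=r.get_state();print({k:np.round(s[k],3) for k in("clock","tool_pos","eef_rot","contact_force","opening")})
for c in("scene","side"):
    im=snapshot(c);cv2.imwrite(f"pics/{c}0.png",im[:,:,::-1])
    k=get_calibration(c);print(c,k["fx"],k["cx"],k["cy"],np.round(k["T"],3).tolist())
    for t in("fixture","hold_grip","pawl_plate","bar","oil_can","nut_cup"):
        print(t,[(np.round(b["bbox"]).tolist(),round(b["confidence"],2)) for b in boxes_of(t,c)[:2]])
E
```

```text
{'clock': np.float64(0.0), 'tool_pos': array([0.263, 0.566, 0.205]), 'eef_rot': array([ 0.691, -0.153,  0.152, -0.69 ]), 'contact_force': array([ 0.442,  0.323, -0.576]), 'opening': np.float64(1.001)}
scene 390.471377049129 280.42508075957215 214.42312558926557 [[-0.726, 0.476, -0.497, 1.121], [0.688, 0.512, -0.515, 0.589], [0.009, -0.715, -0.699, 0.957], [0.0, 0.0, 0.0, 1.0]]
fixture [([220.0, 183.0, 351.0, 301.0], 0.88), ([226.0, 155.0, 272.0, 176.0], 0.74)]
hold_grip [([248.0, 181.0, 317.0, 257.0], 0.57)]
pawl_plate [([304.0, 253.0, 353.0, 277.0], 0.67)]
bar [([252.0, 221.0, 286.0, 253.0], 0.87)]
oil_can []
nut_cup [([228.0, 293.0, 250.0, 315.0], 0.57)]
side 543.8820067019785 277.80726736016015 202.96115120649557 [[0.96, -0.147, 0.238, 0.227], [-0.279, -0.545, 0.791, -1.066], [0.013, -0.826, -0.564, 0.942], [0.0, 0.0, 0.0, 1.0]]
fixture [([224.0, 182.0, 343.0, 302.0], 0.9)]
hold_grip [([262.0, 189.0, 312.0, 222.0], 0.8)]
pawl_plate [([240.0, 182.0, 259.0, 209.0], 0.6), ([262.0, 188.0, 314.0, 225.0], 0.55)]
bar [([269.0, 226.0, 312.0, 250.0], 0.89)]
oil_can [([250.0, 132.0, 271.0, 182.0], 0.85)]
nut_cup [([335.0, 204.0, 364.0, 229.0], 0.76), ([259.0, 188.0, 314.0, 220.0], 0.41)]
```

```bash
python3 - <<'E'
import cv2
for c,(x,y,w,h) in {"scene":(190,140,200,180),"side":(200,120,200,200)}.items():
    im=cv2.imread(f"pics/{c}0.png")[y:y+h,x:x+w]; cv2.imwrite(f"pics/{c}0c.png",cv2.resize(im,None,fx=3,fy=3,interpolation=cv2.INTER_CUBIC))
E
```

```text
(no output)
```

View pics/scene0c.png

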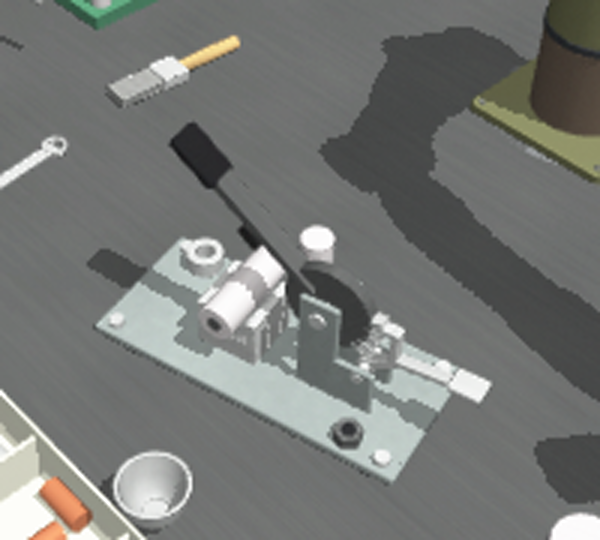

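View pics/side0c.png

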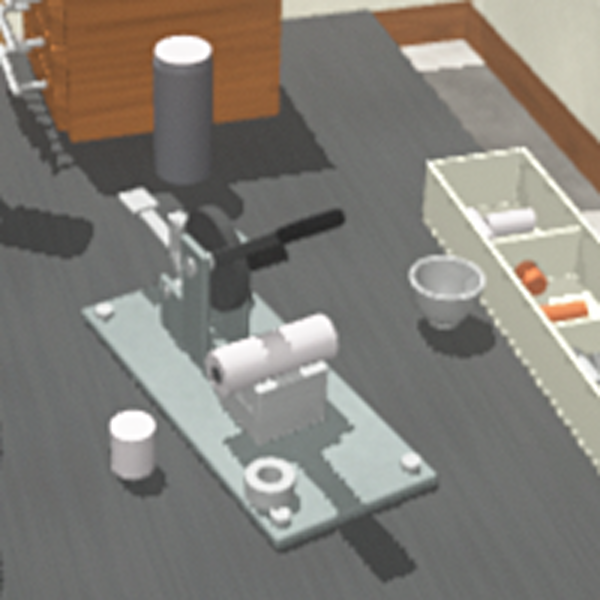

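```bash
cat > h.py <<'E'
import numpy as np
from plant import get_calibration
def proj(c,P):
    k=get_calibration(c);T=np.linalg.inv(k["T"]);p=np.atleast_2d(P)@T[:3,:3].T+T[:3,3]
    return np.c_[k["fx"]*p[:,0]/p[:,2]+k["cx"],k["fy"]*p[:,1]/p[:,2]+k["cy"]]
def fx(v,P):
    c,s=np.cos(v[2]),np.sin(v[2]);P=np.atleast_2d(P)
    return np.c_[v[0]+c*P[:,0]-s*P[:,1],v[1]+s*P[:,0]+c*P[:,1],P[:,2]]
E
python3 - <<'E'
from h import *
from scipy.optimize import least_squares
o=[(-.08,-.21,.012),(.08,-.21,.012),(.08,.15,.012)]
def grip(a,u=.19): 
    t=.7-a; return (0,.03-u*np.cos(t)+.007*np.sin(t)*1,.115+u*np.sin(t)+.007*np.cos(t))
A=np.array(o+[(0,-.07,.075),(0,.18,.095)]); a=np.array([(180,238),(97,325),(392,482),(240,292),(470,385)])/3+[190,140]
B=np.array([o[0],o[1],(-.08,.15,.012),(0,-.07,.075),(0,.18,.095)]); b=np.array([(282,545),(437,475),(83,310),(272,355),(138,198)])/3+[200,120]
f=lambda v:np.r_[proj("scene",fx(v,A))-a,proj("side",fx(v,B))-b].ravel()
s=least_squares(f,[.45,.1,0],loss="soft_l1");print(s.x.round(4));print(f(s.x).reshape(-1,2).round(1).tolist())
v=s.x
for n,P in(("plate",(0,.18,.095)),("grip0",grip(.02)),("grip.7",grip(.7)),("platedown",(0,.186,.052))):print(n,fx(v,P).round(3),proj("scene",fx(v,P)).round(),proj("side",fx(v,P)).round())
from scipy.spatial.transform import Rotation as R
from plant import r
print(R.from_quat(r.get_state()["eef_rot"]).as_matrix().round(3))
E
```

```text
[0.5642 0.0566 0.2493]
[[-0.2, -1.3], [-1.9, -0.4], [-0.0, -0.5], [1.0, -0.9], [-0.5, -0.7], [-1.1, -2.1], [0.9, -1.0], [-0.7, -1.1], [0.7, -0.8], [0.2, -0.3]]
plate [[0.52  0.231 0.095]] [[346. 268.]] [[246. 186.]]
grip0 [[ 0.592 -0.053  0.24 ]] [[258. 191.]] [[303. 192.]]
grip.7 [[ 0.604 -0.098  0.122]] [[246. 214.]] [[311. 242.]]
platedown [[0.518 0.237 0.052]] [[346. 278.]] [[246. 197.]]
[[ 0.907  0.     0.421]
 [-0.421  0.     0.907]
 [-0.    -1.     0.   ]]
```

```bash
python3 -m handwheel '[[[0.375,0.03,-0.197,0,0.282,0],[0.375,0.03,-0.197,0,0.282,0],[0.375,0.03,-0.197,0,0.282,0],[0.375,0.03,-0.197,0,0.282,0],[0.375,0.03,-0.197,0,0.282,0],[0.375,0.03,-0.197,0,0.282,0],[0.375,0.03,-0.197,0,0.282,0],[0.375,0.03,-0.197,0,0.282,0],[0.375,0.03,-0.197,0,0.282,0],[0.375,0.03,-0.197,0,0.282,0],[0.375,0.03,-0.197,0,0.282,0],[0.375,0.03,-0.197,0,0.282,0]]]' -1 20
python3 - <<'E'
from h import *
from plant import *
import cv2
k=get_calibration("side");d=k["T"][:3,:3]@np.array([(261-k["cx"])/k["fx"],(180-k["cy"])/k["fy"],1]);print("can near edge",k["T"][:3,3]-d*k["T"][2,3]/d[2])
for c in("scene","wrist"):
    im=snapshot(c);cv2.imwrite(f"pics/{c}1.png",im[:,:,::-1])
im=cv2.imread("pics/scene1.png")[120:320,190:420];im=cv2.resize(im,None,fx=2,fy=2)
w=cv2.imread("pics/wrist1.png");w=cv2.resize(w,None,fx=.6,fy=.6)
o=np.zeros((400,800,3),np.uint8);o[:,:460]=im;o[:252,460:796]=w;cv2.imwrite("pics/m1.png",o)
print("plate in wrist",proj("wrist",[(.520,.231,.095)]), boxes_of("pawl_plate","wrist"))
E
```

```text
clock: 1.7
tool_pos: [0.5229, 0.2257, 0.1755]
eef_rot: [0.557, -0.435, 0.437, -0.556]
contact_force: [0.6, 0.1, 0.4]
opening: 0.115
can near edge [0.60735508 0.3977098  0.        ]
plate in wrist [[286.52564462 201.24291465]] [{'bbox': [267.9, 179.7, 299.8, 305.5], 'confidence': 0.59}]
```

View pics/m1.png

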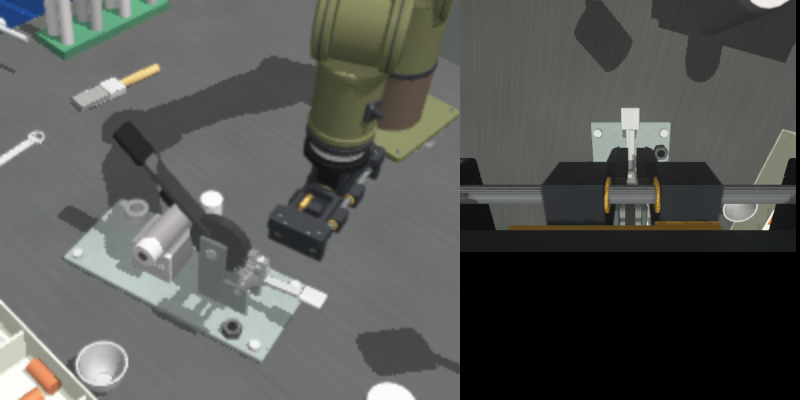

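```bash
python3 -m handwheel '[[[-0.008,0.03,-0.002,0,0,0],[-0.008,0.06,-0.002,0,0,0],[-0.008,0.074,-0.002,0,0,0],[-0.008,0.08,-0.002,0,0,0],[-0.008,0.085,-0.002,0,0,0],[-0.009,0.09,-0.002,0,0,0],[-0.010,0.095,-0.002,0,0,0],[-0.011,0.1,-0.002,0,0,0],[-0.012,0.105,-0.002,0,0,0],[-0.013,0.11,-0.002,0,0,0],[-0.013,0.114,-0.002,0,0,0],[-0.013,0.118,-0.002,0,0,0]]]' -1
python3 - <<'E'
from h import *
from plant import *
import cv2
o=np.zeros((400,800,3),np.uint8)
for i,(c,x,y) in enumerate((("scene",230,180),("side",190,140))):
    im=snapshot(c)[:,:,::-1];cv2.imwrite(f"pics/{c}2.png",im);o[:,400*i:400*i+400]=cv2.resize(im[y:y+133,x:x+133],(400,400))
cv2.imwrite("pics/m2.png",o)
E
```

```text
clock: 2.85
tool_pos: [0.5153, 0.2433, 0.0576]
eef_rot: [-0.558, 0.434, -0.433, 0.559]
contact_force: [-0.8, 1.8, 2.8]
opening: 0.007
```

View pics/m2.png

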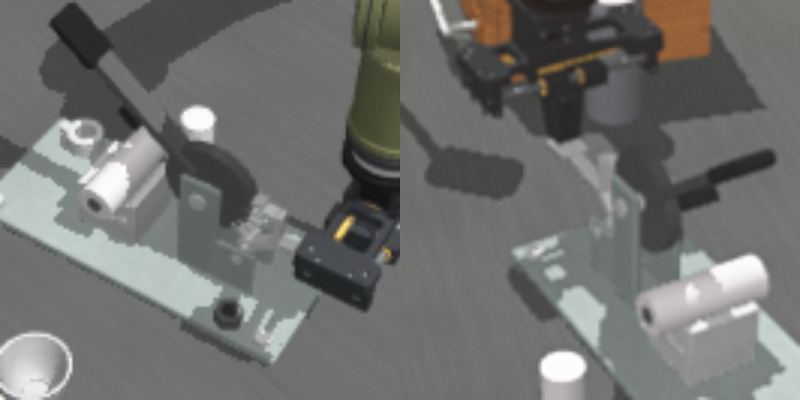

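The fingers are on the plate and it is moving down, with about 3 N as expected. I'll press on to the end stop.

```bash
python3 -m handwheel '[[[0,0.003,0,0,0,0],[0,0.006,0,0,0,0],[0,0.008,0,0,0,0],[0,0.008,0,0,0,0]]]'
```

```text
clock: 3.28
tool_pos: [0.5153, 0.2428, 0.0494]
eef_rot: [-0.558, 0.434, -0.434, 0.559]
contact_force: [-0.1, 0.8, 1.2]
opening: 0.006
```

```bash
python3 -m handwheel '[[[0,0.002,0,0,0,0],[0,0.004,0,0,0,0],[0,0.005,0,0,0,0],[0,0.005,0,0,0,0]]]'
```

```text
clock: 3.62
tool_pos: [0.5153, 0.2425, 0.0444]
eef_rot: [-0.558, 0.434, -0.434, 0.559]
contact_force: [-0.1, 1.8, 1.9]
opening: 0.008
```

```bash
python3 -m handwheel '[[[0,0.002,0,0,0,0],[0,0.004,0,0,0,0],[0,0.004,0,0,0,0]]]'
python3 - <<'E'
from h import *
from plant import *
import cv2
o=np.zeros((400,800,3),np.uint8)
for i,(c,x,y) in enumerate((("wrist",180,60),("side",190,140))):
    im=snapshot(c)[:,:,::-1];n=266 if i==0 else 133;o[:,400*i:400*i+400]=cv2.resize(im[y:y+n,x:x+n],(400,400))
cv2.imwrite("pics/m3.png",o)
print(r.get_state()["contact_force"])
E
```

```text
clock: 3.87
tool_pos: [0.5153, 0.2424, 0.0403]
eef_rot: [-0.558, 0.434, -0.434, 0.559]
contact_force: [0.6, 2.0, 1.6]
opening: 0.004
[0.93507246 1.84337963 0.36525471]
```

View pics/m3.png

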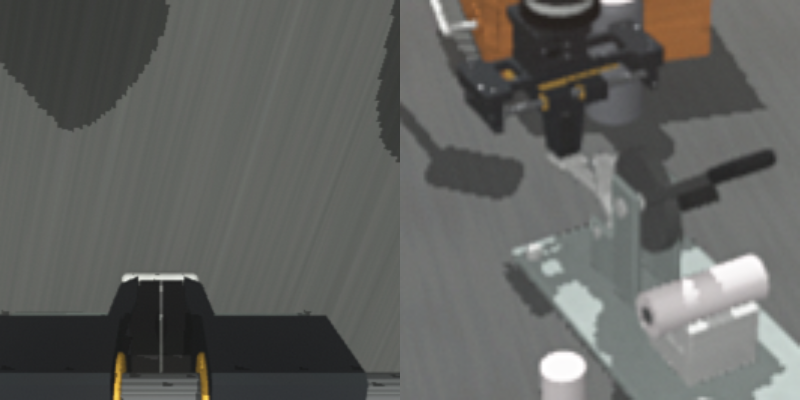

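```bash
python3 -m handwheel '[[[0,-0.03,0,0,0,0],[0,-0.06,0,0,0,0],[0,-0.09,0,0,0,0],[0,-0.13,0,0,0,0],[0,-0.13,0,0,0,0],[0,-0.13,0,0,0,0]]]'
python3 - <<'E'
from h import *
from plant import *
import cv2
o=np.zeros((400,800,3),np.uint8)
v=[.5642,.0566,.2493]
for i,(c,x,y) in enumerate((("wrist",180,100),("scene",250,190))):
    im=snapshot(c)[:,:,::-1];n=200 if i==0 else 133;cv2.imwrite(f"pics/{c}4.png",im);o[:,400*i:400*i+400]=cv2.resize(im[y:y+n,x:x+n],(400,400))
    p=fx(v,[(0,.18,.095),(0,.186,.052)]);print(c,(proj(c,p)-[x,y])*400/n)
    print(boxes_of("pawl_plate",c)[:2])
cv2.imwrite("pics/m4.png",o)
E
```

```text
clock: 4.47
tool_pos: [0.5166, 0.2416, 0.1725]
eef_rot: [-0.557, 0.433, -0.435, 0.559]
contact_force: [-0.7, -0.1, 0.8]
opening: 0.005
wrist [[216.98992825 227.87774744]
 [216.46824447 189.42496768]]
[{'bbox': [270.0, 183.5, 300.1, 309.1], 'confidence': 0.6}]
scene [[289.19413927 233.34427827]
 [289.19044998 264.21515613]]
[{'bbox': [306.8, 251.1, 355.3, 282.3], 'confidence': 0.69}]
```

View pics/m4.png

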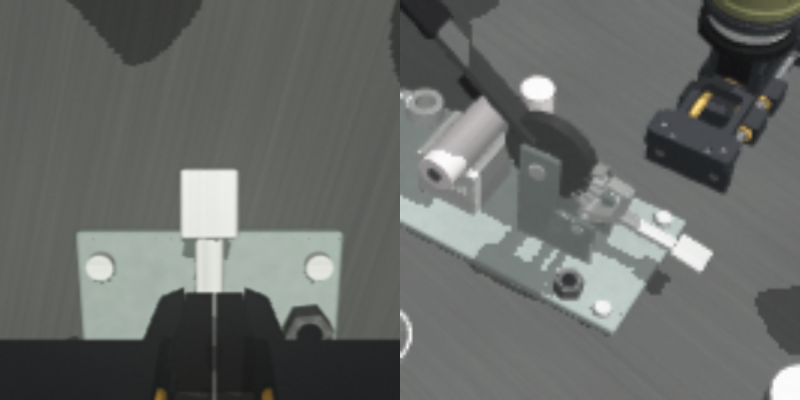

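The plate is only about 60% down in both views, at roughly 68 mm height. The fingertips must therefore sit above the reported TCP. I'll check that in the pictures, then press again.

```bash
python3 - <<'E'
from h import *
from plant import *
p=np.array(r.get_state()["tool_pos"])
for dz in(0,.01,.02,.03):
    q=p+[0,0,dz];print(dz,"wrist",proj("wrist",q),"scene",proj("scene",q))
print("m3 tip side",[proj("side",[(.5153,.2424,z)]).round(1).tolist() for z in(.0403,.055,.07)])
E
python3 -m handwheel '[[[0.002,0.03,0,0,0,0],[0.002,0.06,0,0,0,0],[0.002,0.09,0,0,0,0],[0.002,0.11,0,0,0,0],[0.002,0.12,0,0,0,0],[0.002,0.127,0,0,0,0],[0.002,0.131,0,0,0,0],[0.002,0.135,0,0,0,0],[0.001,0.138,0,0,0,0],[0.001,0.14,0,0,0,0]]]'
```

```text
0 wrist [[286.28752475 235.93447581]] scene [[354.11777084 251.27666421]]
0.01 wrist [[286.21969423 242.39203261]] scene [[354.65606985 248.79967908]]
0.02 wrist [[286.14445513 249.55489631]] scene [[355.20176645 246.28865389]]
0.03 wrist [[286.06052357 257.54529436]] scene [[355.7550142  243.74288209]]
m3 tip side [[[244.2, 199.5]], [[244.1, 195.4]], [[244.0, 191.1]]]
clock: 5.5
tool_pos: [0.516, 0.2417, 0.0312]
eef_rot: [-0.558, 0.433, -0.434, 0.559]
contact_force: [-1.7, 0.5, 2.7]
opening: 0.004
```

```bash
python3 -m handwheel '[[[0,0.003,0,0,0,0],[0,0.006,0,0,0,0],[0,0.006,0,0,0,0]]]'; python3 -m handwheel '[[[0,0.002,0,0,0,0],[0,0.004,0,0,0,0],[0,0.004,0,0,0,0]]]'
```

```text
clock: 5.75
tool_pos: [0.5158, 0.2417, 0.0245]
eef_rot: [-0.558, 0.434, -0.434, 0.559]
contact_force: [-1.0, 0.3, 0.9]
opening: 0.009
clock: 6.0
tool_pos: [0.5158, 0.2416, 0.0205]
eef_rot: [-0.558, 0.434, -0.434, 0.559]
contact_force: [-0.3, 0.7, 2.0]
opening: 0.006
```

```bash
python3 -m handwheel '[[[0,0.002,0,0,0,0],[0,0.004,0,0,0,0],[0,0.004,0,0,0,0]]]'
python3 - <<'E'
from h import *
from plant import *
import cv2
o=np.zeros((400,800,3),np.uint8)
for i,(c,x,y) in enumerate((("scene",280,200),("side",190,140))):
    im=snapshot(c)[:,:,::-1];n=133;cv2.imwrite(f"pics/{c}5.png",im);o[:,400*i:400*i+400]=cv2.resize(im[y:y+n,x:x+n],(400,400))
cv2.imwrite("pics/m5.png",o)
E
```

```text
clock: 6.25
tool_pos: [0.5161, 0.2415, 0.019]
eef_rot: [-0.558, 0.434, -0.434, 0.559]
contact_force: [-4.1, -1.0, 23.0]
opening: 0.004
```

View pics/m5.png

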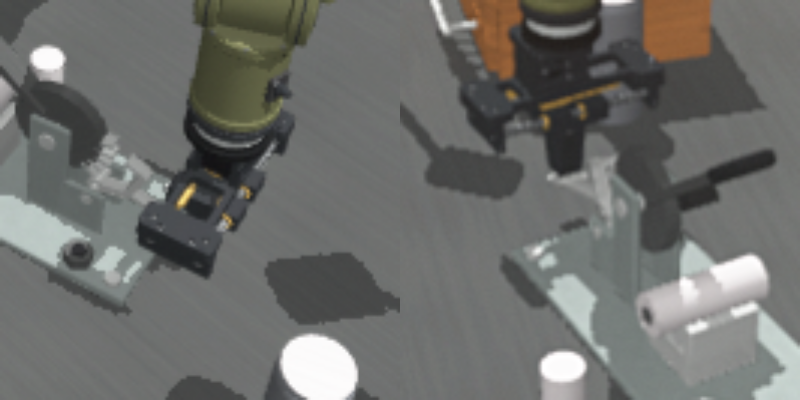

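The pawl is on its end stop (23 N). I'll lift off and go above the grip.

```bash
python3 -m handwheel '[[[0,-0.04,0,0,0,0],[0,-0.08,0,0,0,0],[0,-0.12,0,0,0,0],[0,-0.16,0,0,0,0],[0,-0.2,0,0,0,0],[0,-0.24,0,0,0,0],[0,-0.28,0,0,0,0],[0,-0.3,0,0,0,0],[0.03,-0.3,0,0,0,0],[0.07,-0.3,0,0,0,0],[0.11,-0.3,0,0,0,0],[0.15,-0.3,0,0,0,0]]]'
python3 -m handwheel '[[[0.04,0,0,0,0,0],[0.08,0,0,0,0,0],[0.12,0,0,0,0,0],[0.149,0,0.001,0,0,0],[0.149,0,0.001,0,0,0],[0.149,0,0.001,0,0,0]]]'
python3 - <<'E'
from h import *
from plant import *
import cv2
o=np.zeros((400,800,3),np.uint8)
v=[.5642,.0566,.2493]
for i,(c,x,y) in enumerate((("scene",220,150),("side",200,120))):
    im=snapshot(c)[:,:,::-1];n=160;cv2.imwrite(f"pics/{c}6.png",im);o[:,400*i:400*i+400]=cv2.resize(im[y:y+n,x:x+n],(400,400))
    p=np.vstack([fx(v,[(0,.18,.095),(0,.186,.052)]),r.get_state()["tool_pos"]]);print(c,(proj(c,p)-[x,y])*400/n)
cv2.imwrite("pics/m6.png",o)
E
```

```text
clock: 7.35
tool_pos: [0.5526, 0.0944, 0.3166]
eef_rot: [0.559, -0.433, 0.434, -0.559]
contact_force: [0.6, 0.0, -0.3]
opening: 0.003
clock: 7.85
tool_pos: [0.5903, -0.0506, 0.316]
eef_rot: [0.558, -0.435, 0.435, -0.557]
contact_force: [-0.7, 0.6, -0.7]
opening: 0.006
scene [[315.39262827 293.96743132]
 [315.38956155 319.62884854]
 [ 96.34537079  48.49175345]]
side [[115.57747884 164.27369151]
 [113.90643977 192.67806518]
 [256.33017802 107.41334512]]
```

View pics/m6.png

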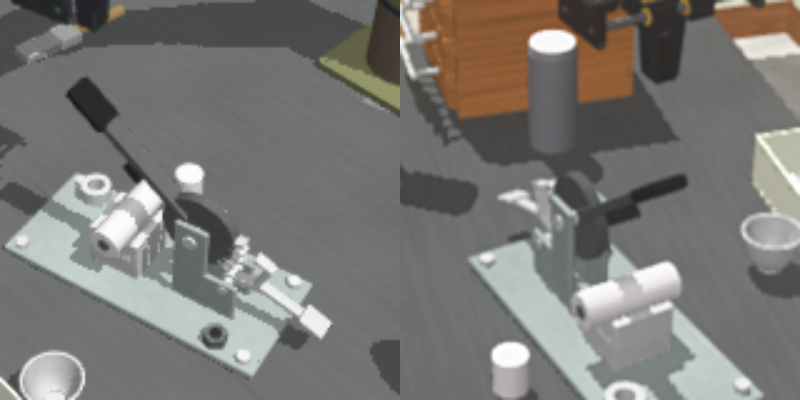

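The plate sits exactly where "fully down" is predicted, so the pawl is free. Now I'll push the grip down along its arc.

```bash
python3 -m handwheel '[[[0,0.03,0,0,0,0],[0,0.06,0,0,0,0],[0,0.08,0,0,0,0],[0,0.09,0,0,0,0],[0,0.097,0,0,0,0],[0.003,0.103,0,0,0,0],[0.007,0.109,0,0,0,0],[0.01,0.115,0,0,0,0],[0.015,0.122,0,0,0,0],[0.02,0.129,0,0,0,0]]]'
python3 - <<'E'
from h import *
from plant import *
import cv2
o=np.zeros((400,800,3),np.uint8)
for i,(c,x,y) in enumerate((("scene",220,130),("side",220,100))):
    im=snapshot(c)[:,:,::-1];n=160;cv2.imwrite(f"pics/{c}7.png",im);o[:,400*i:400*i+400]=cv2.resize(im[y:y+n,x:x+n],(400,400))
cv2.imwrite("pics/m7.png",o)
E
```

```text
clock: 8.78
tool_pos: [0.5964, -0.0676, 0.1879]
eef_rot: [-0.558, 0.433, -0.434, 0.559]
contact_force: [-0.5, 3.0, 3.3]
opening: 0.002
```

View pics/m7.png

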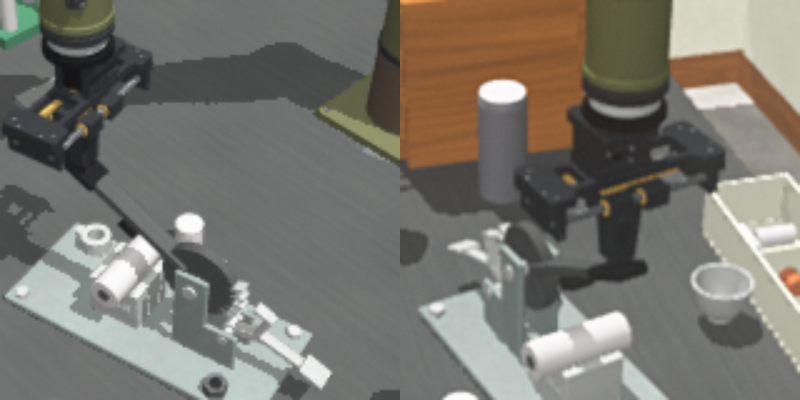

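Contact force is about 4 N and the arm is moving past the teeth. Continuing along the arc.

```bash
python3 -m handwheel '[[[0.004,0.008,0,0,0,0],[0.008,0.016,0,0,0,0],[0.012,0.024,0,0,0,0],[0.015,0.032,0,0,0,0],[0.017,0.040,0,0,0,0],[0.019,0.048,0,0,0,0],[0.020,0.056,0,0,0,0],[0.022,0.063,0,0,0,0],[0.024,0.070,0,0,0,0],[0.024,0.077,0,0,0,0],[0.025,0.083,0,0,0,0],[0.025,0.083,0,0,0,0]]]'
```

```text
clock: 9.88
tool_pos: [0.6006, -0.0915, 0.103]
eef_rot: [0.559, -0.434, 0.433, -0.558]
contact_force: [-0.2, -0.2, -0.4]
opening: 0.007
```

```bash
python3 -m handwheel '[[[0,0.003,0,0,0,0],[0,0.006,0,0,0,0],[0,0.006,0,0,0,0]]]'
```

```text
clock: 10.13
tool_pos: [0.601, -0.0916, 0.0981]
eef_rot: [0.559, -0.434, 0.433, -0.558]
contact_force: [-0.8, -0.1, -0.4]
opening: 0.004
```

```bash
python3 - <<'E'
from h import *
from plant import *
import cv2
o=np.zeros((400,800,3),np.uint8)
for i,(c,x,y) in enumerate((("scene",220,150),("side",220,140))):
    im=snapshot(c)[:,:,::-1];n=133;cv2.imwrite(f"pics/{c}8.png",im);o[:,400*i:400*i+400]=cv2.resize(im[y:y+n,x:x+n],(400,400))
cv2.imwrite("pics/m8.png",o)
print(r.get_state()["contact_force"])
E
```

```text
[0.59172324 0.16474039 0.42440454]
```

View pics/m8.png

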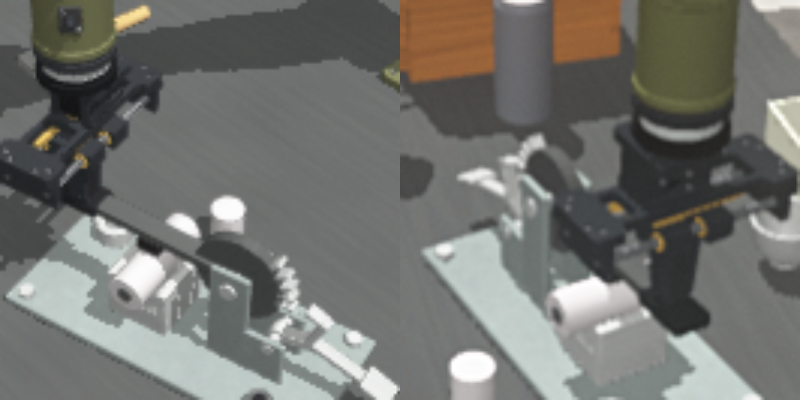

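The arm is nearly level, with the finger over the grip and the pad close to the bar. I'll inch down until the force rises.

```bash
python3 -m handwheel '[[[0,0.002,0,0,0,0],[0,0.004,0,0,0,0],[0,0.004,0,0,0,0]]]'; python3 -m handwheel '[[[0,0.001,0,0,0,0],[0,0.003,0,0,0,0],[0,0.003,0,0,0,0]]]'
```

```text
clock: 10.48
tool_pos: [0.6016, -0.0913, 0.0945]
eef_rot: [-0.558, 0.434, -0.434, 0.559]
contact_force: [-0.8, -0.2, 0.9]
opening: 0.003
clock: 10.73
tool_pos: [0.6017, -0.0915, 0.0914]
eef_rot: [-0.558, 0.434, -0.434, 0.559]
contact_force: [-0.4, 0.8, 1.3]
opening: 0.006
```

```bash
python3 -m handwheel '[[[0,0.002,0,0,0,0],[0,0.003,0,0,0,0],[0,0.003,0,0,0,0]]]'
```

```text
clock: 10.98
tool_pos: [0.6017, -0.0916, 0.089]
eef_rot: [-0.558, 0.434, -0.434, 0.559]
contact_force: [-1.6, -0.5, 7.5]
opening: 0.002
```

```bash
python3 -m handwheel '[[[0,0.002,0,0,0,0],[0,0.003,0,0,0,0],[0,0.003,0,0,0,0]]]'
```

```text
clock: 11.23
tool_pos: [0.6018, -0.0916, 0.0885]
eef_rot: [-0.558, 0.433, -0.434, 0.559]
contact_force: [-5.9, 2.0, 25.1]
opening: 0.005
```

There is firm contact (25 N with no further travel), so the pad is on the bar. I'll retreat straight up and verify.

```bash
python3 -m handwheel '[[[0,-0.005,0,0,0,0],[0,-0.02,0,0,0,0],[0,-0.05,0,0,0,0],[0,-0.09,0,0,0,0],[0,-0.13,0,0,0,0],[0,-0.17,0,0,0,0],[0,-0.2,0,0,0,0],[0,-0.22,0,0,0,0],[0.04,-0.22,0,0,0,0],[0.08,-0.22,0,0,0,0],[0.08,-0.22,0,0,0,0],[0.08,-0.22,0,0,0,0]]]'
python3 - <<'E'
from h import *
from plant import *
import cv2
o=np.zeros((400,800,3),np.uint8)
v=[.5642,.0566,.2493]
for i,(c,x,y) in enumerate((("scene",220,160),("side",210,160))):
    im=snapshot(c)[:,:,::-1];n=150;cv2.imwrite(f"pics/{c}9.png",im);o[:,400*i:400*i+400]=cv2.resize(im[y:y+n,x:x+n],(400,400))
    print(c,[((proj(c,fx(v,P))-[x,y])*400/n).round().tolist() for P in((0,-.16,.122),(0,.186,.052),(0,-.07,.075))])
cv2.imwrite("pics/m9.png",o)
E
```

```text
clock: 12.23
tool_pos: [0.6208, -0.1727, 0.3047]
eef_rot: [0.558, -0.435, 0.435, -0.557]
contact_force: [-0.2, 0.6, 0.0]
opening: 0.005
scene [[[70.0, 145.0]], [[336.0, 314.0]], [[136.0, 204.0]]]
side [[[271.0, 219.0]], [[95.0, 99.0]], [[217.0, 207.0]]]
```

View pics/m9.png

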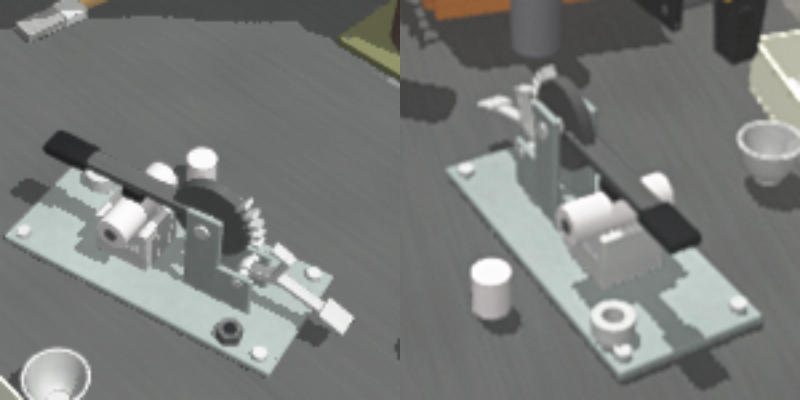

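The grip is at scene (70,147) and side (270,222), within 3 px of the predicted level position. The plate is still down at (336,314), the bar is in its V-block, the other visible items are undisturbed, and the hand is clear.

```bash
python3 -c "
from plant import job
print(job.finish_job())"
```

```text
the job is handed in; nothing more can be done
None
```

The job is done and handed in at about 12 s of robot time, well inside the 43 s limit. I pressed the pawl's thumb plate to its end stop, then pushed the hold-down arm down until its pad was on the bar. The hand finished clear.

- **Pawl:** The first press stopped at about 60% of the travel, because the real fingertips sit about 30 mm above the reported tool point. I spotted this in the pictures and pressed again, until the force rose to 23 N at the stop. The arm was not touched before that.
- **Arm:** I pushed the grip along its arc with about 4 N. The force rose to 25 N at the end with no further travel.
- **Last checks:** The grip lay within about 3 px of where a level arm should be in both cameras. The thumb plate was still fully down and the bar was in its V-block. The collar, nut, offcut and bowl looked undisturbed, and the force on the hand was about zero.
- **Not checked:** I did not look at the brush, spanner or oil can in full at the end, though the hand never came near them.

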